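Make up two retained-sample sets in fitted trays

TASK

Sort the four samples on the rubber mat into the two fitted trays so that each tray becomes one complete retained-sample set: one asphalt core, one jar of graded stone and one binder tin, each standing upright and fully down in a well that fits it (tins in the large wells). Leave the sample that already stands in each tray where it is, set the samples down without dropping or tipping them, and leave everything else on the bench alone.

Things in the scene. Friction and masses are not known exactly. Their poses are not given: they have to be found in the camera images.
- tray_1: Fixed low tray 172 (x) x 176 (y) mm: plywood frame 19.5 mm high, dark foam (top at 18 mm), 3 round wells, floors at 5 mm, mouths bevelled 4 mm: two small, 59 mm across (core or jar), at x=-43, y=+44 and -44 mm; one large, 76 mm across (tin), at x=+33, y=0. Origin: centre of underside, z up; yaw varies. At the start the small well at y=+44 holds a core or jar; the others are empty. Both trays look alike.
- tray_2: Fixed low tray 172 (x) x 176 (y) mm: plywood frame 19.5 mm high, dark foam (top at 18 mm), 3 round wells, floors at 5 mm, mouths bevelled 4 mm: two small, 59 mm across (core or jar), at x=-43, y=+44 and -44 mm; one large, 76 mm across (tin), at x=+33, y=0. Origin: centre of underside, z up; yaw varies. At the start the small well at y=-44 holds a core or jar; the others are empty. Both trays look alike.
- core_1: an asphalt core sample: mottled black and cream solid cylinder, 50 mm across, 53 mm high, about 0.23 kg. At the start it stands on the grey rubber mat (5 mm thick, about 205 mm square) or already in a small well of one of the trays; all upright. Origin: centre of its underside, z up its axis.
- core_2: an asphalt core sample: mottled black and cream solid cylinder, 50 mm across, 51 mm high, about 0.23 kg. At the start it stands on the grey rubber mat (5 mm thick, about 205 mm square) or already in a small well of one of the trays; all upright. Origin: centre of its underside, z up its axis.
- jar_1: a clear screw-top jar of pale graded stone with a white lid, 51 mm across, 72 mm high (lid from 56 mm up), about 0.13 kg; straight sides. At the start it stands on the grey rubber mat (5 mm thick, about 205 mm square) or already in a small well of one of the trays; all upright. Origin: centre of its underside, z up its axis.
- jar_2: a clear screw-top jar of pale graded stone with a white lid, 51 mm across, 72 mm high (lid from 56 mm up), about 0.13 kg; straight sides. At the start it stands on the grey rubber mat (5 mm thick, about 205 mm square) or already in a small well of one of the trays; all upright. Origin: centre of its underside, z up its axis.
- tin_1: a round light-grey binder tin with its lid on: 62 mm across the body, 66 mm across the lid (34 to 44 mm up), 44 mm high, about 0.17 kg. At the start it stands upright on the grey rubber mat (5 mm thick). Origin: centre of its underside, z up its axis.
- tin_2: a round light-grey binder tin without lid, black bitumen in its bottom: 63 mm across, straight sides, 40 mm high, hollow, stiff walls, about 0.09 kg. At the start it stands upright on the grey rubber mat (5 mm thick). Origin: centre of its underside, z up its axis.
- loupe: bystander: a black hand lens (loupe) lying flat behind the work, 62 x 153 (its y) x 10 mm, loose. Origin: centre of its underside.
- scoop: bystander: a metal sample scoop with a wooden handle lying flat behind the work, 58 x 195 (its y) x 27 mm, loose. Origin: centre of its underside.

How it is judged (in metres and radians):
At the end, for the whole second after the job is handed in: Each tray holds one core and one jar in its small wells and one tin in its large well: underside under 8 mm above the tray's, within 12 mm of the well's centre, upright within 6 degrees, at rest. The samples found in the trays stayed in their wells (moved under 15 mm) ((((x of core_1 in the frame of tray_1 between -0.055 and -0.031 m and y of core_1 in the frame of tray_1 between -0.056 and 0.056 m and z of core_1 in the frame of tray_1 below 0.008 m) and (x of core_2 in the frame of tray_2 between -0.055 and -0.031 m and y of core_2 in the frame of tray_2 between -0.056 and 0.056 m and z of core_2 in the frame of tray_2 below 0.008 m)) or ((x of core_1 in the frame of tray_2 between -0.055 and -0.031 m and y of core_1 in the frame of tray_2 between -0.056 and 0.056 m and z of core_1 in the frame of tray_2 below 0.008 m) and (x of core_2 in the frame of tray_1 between -0.055 and -0.031 m and y of core_2 in the frame of tray_1 between -0.056 and 0.056 m and z of core_2 in the frame of tray_1 below 0.008 m))) and (((x of jar_1 in the frame of tray_1 between -0.055 and -0.031 m and y of jar_1 in the frame of tray_1 between -0.056 and 0.056 m and z of jar_1 in the frame of tray_1 below 0.008 m) and (x of jar_2 in the frame of tray_2 between -0.055 and -0.031 m and y of jar_2 in the frame of tray_2 between -0.056 and 0.056 m and z of jar_2 in the frame of tray_2 below 0.008 m)) or ((x of jar_1 in the frame of tray_2 between -0.055 and -0.031 m and y of jar_1 in the frame of tray_2 between -0.056 and 0.056 m and z of jar_1 in the frame of tray_2 below 0.008 m) and (x of jar_2 in the frame of tray_1 between -0.055 and -0.031 m and y of jar_2 in the frame of tray_1 between -0.056 and 0.056 m and z of jar_2 in the frame of tray_1 below 0.008 m))) and (((x of tin_1 in the frame of tray_1 between 0.021 and 0.045 m and y of tin_1 in the frame of tray_1 between -0.012 and 0.012 m and z of tin_1 in the frame of tray_1 below 0.008 m) and (x of tin_2 in the frame of tray_2 between 0.021 and 0.045 m and y of tin_2 in the frame of tray_2 between -0.012 and 0.012 m and z of tin_2 in the frame of tray_2 below 0.008 m)) or ((x of tin_1 in the frame of tray_2 between 0.021 and 0.045 m and y of tin_1 in the frame of tray_2 between -0.012 and 0.012 m and z of tin_1 in the frame of tray_2 below 0.008 m) and (x of tin_2 in the frame of tray_1 between 0.021 and 0.045 m and y of tin_2 in the frame of tray_1 between -0.012 and 0.012 m and z of tin_2 in the frame of tray_1 below 0.008 m))) and ((distance of core_1 from where it was at the start of the episode below 0.015 m and y of core_1 in the frame of tray_1 between 0.032 and 0.056 m and x of core_1 in the frame of tray_1 between -0.055 and -0.031 m) or (distance of core_2 from where it was at the start of the episode below 0.015 m and y of core_2 in the frame of tray_1 between 0.032 and 0.056 m and x of core_2 in the frame of tray_1 between -0.055 and -0.031 m) or (distance of jar_1 from where it was at the start of the episode below 0.015 m and y of jar_1 in the frame of tray_1 between 0.032 and 0.056 m and x of jar_1 in the frame of tray_1 between -0.055 and -0.031 m) or (distance of jar_2 from where it was at the start of the episode below 0.015 m and y of jar_2 in the frame of tray_1 between 0.032 and 0.056 m and x of jar_2 in the frame of tray_1 between -0.055 and -0.031 m)) and ((distance of core_1 from where it was at the start of the episode below 0.015 m and y of core_1 in the frame of tray_2 between -0.056 and -0.032 m and x of core_1 in the frame of tray_2 between -0.055 and -0.031 m) or (distance of core_2 from where it was at the start of the episode below 0.015 m and y of core_2 in the frame of tray_2 between -0.056 and -0.032 m and x of core_2 in the frame of tray_2 between -0.055 and -0.031 m) or (distance of jar_1 from where it was at the start of the episode below 0.015 m and y of jar_1 in the frame of tray_2 between -0.056 and -0.032 m and x of jar_1 in the frame of tray_2 between -0.055 and -0.031 m) or (distance of jar_2 from where it was at the start of the episode below 0.015 m and y of jar_2 in the frame of tray_2 between -0.056 and -0.032 m and x of jar_2 in the frame of tray_2 between -0.055 and -0.031 m)) and angle between each of core_1, core_2, jar_1, jar_2, tin_1, tin_2's own z axis and vertical below 0.1 rad and linear speed of each of core_1, core_2, jar_1, jar_2, tin_1, tin_2 below 0.02 m/s); the robot touches nothing.
It fails at once if a sample is tipped more than 40 degrees (angle between any of core_1, core_2, jar_1, jar_2, tin_1, tin_2's own z axis and vertical above 0.7 rad).
It fails at once if a sample is dropped from a height (falls free at more than 0.7 m/s, about 25 mm) ((linear speed of core_1 above 0.7 m/s and contact force between core_1 and the fingers below 0.05 N) or (linear speed of core_2 above 0.7 m/s and contact force between core_2 and the fingers below 0.05 N) or (linear speed of jar_1 above 0.7 m/s and contact force between jar_1 and the fingers below 0.05 N) or (linear speed of jar_2 above 0.7 m/s and contact force between jar_2 and the fingers below 0.05 N) or (linear speed of tin_1 above 0.7 m/s and contact force between tin_1 and the fingers below 0.05 N) or (linear speed of tin_2 above 0.7 m/s and contact force between tin_2 and the fingers below 0.05 N)).
It fails at once if the hand lens or the scoop is moved more than 30 mm (distance of any of loupe, scoop from where it was at the start of the episode above 0.03 m).
It also fails if it takes over 104 s, if anything falls off the work surface, if the arm or the gripper's body presses on something with over 40 N, if the wrist force passes 120 N, or if a joint passes its speed limit or range.

ROBOT

A 7-joint arm with a two-finger parallel gripper is mounted at the origin on a cart in front of the work surface, level with it; the furniture and walls round the work are solid. World frame = base frame: x ahead of the robot, y to its left, z up, the work surface at z = 0. Lengths are in m, angles in degrees, forces in N, time in s.
With the tool pointing down it reaches from about 0.425 to 0.925 m from the base axis. Payload 6.8 kg.
Tool frame: the origin (TCP) lies at the very end of the fingers, on their centre line; the grasp point (between the pads) lies 19 mm behind it (grip_point_offset is the distance from the TCP to the grasp point, in m); z points along the fingers, y is the line along which they close (so a half turn about z gives the same grasp; the last joint's range is limited). The gripper opens to 85 mm and grips with 20 to 120 N. Pads are 22 mm wide; open, the fingers measure 114 mm over their backs; the gripper's body (76 mm by 85 mm) begins 54 mm behind the grasp point. The pads swing forward as they close: fully open they stand 13 mm farther back than shut.
Start: joints at [70.468, 27.33, 1.283, 89.118, -0.659, 63.558, -4.761], TCP at [0.156, -0.657, 0.231] pointing down, gripper open.
Joint ranges: [-169.35, 169.35], [-19.33, 120.38], [-80.79, 83.38], [13.8, 139.57], [-78.32, 258.32], [9.67, 109.79], [-169.56, 169.56]. Speed limits (degrees/s): [136.94, 136.94, 180, 180, 180, 180, 180].

INTERFACE

Orientations are given as a 3x3 rotation matrix whose columns are the frame's x, y, z axes.
In Python, from bench import state, snapshot, finish_job, grip_point_offset gives the robot as it stands. The module is installed in compiled form; this text tells all that it offers.
- The arm moves only by the tool move_arm, never from a script. Its argument "moves" is one flat list of numbers, 7 for each row, row after row: the shift along the tool's x, y, z in mm, then the turn, a rotation vector about the tool's x, y, z in degrees, then the finger opening in mm, from 0 to 85.4. A call has 1 to 12 rows; each row is the pose to reach, as a shift and turn from the pose commanded when the call began, along the tool's axes at that moment; what a row does not reach only later rows make up. A row lasts 1/8 s, in which the tool goes at most 62.5 mm and 10.7 degrees, less where a joint would pass 70% of its speed; a pose out of reach is approached as far as the arm can. A call with a gripper value outside its range is refused whole. The fingers move at their own pace and stop on an object; "newtons" is the grip in N (left out, the last holds). Time passes only in rows, so rows that repeat a pose let the fingers close. It gives the time, the measured TCP pose, the force, the opening and the grip force at its end, in the units of the state.
- state(): the state, without advancing time (a new reading comes with each control period).
- snapshot(name): name is "scene" or "top"; returns a dict with "image" (480x640x3 uint8, red, green, blue), "intrinsics" (3x3 intrinsics, pixels), "k1" (the pictures are not rectified: a ray, as slopes to the right and down, at radius r is drawn at 1 + k1 r^2 times it, then the intrinsics apply), "origin" and "orientation" of the camera in the world. Camera axes: x right, y up, looking along -z (the intrinsics and any distortion apply to the point x, -y, -z); pixel columns grow to the right and rows downward; lengths in m; the calibration is good to about 2 mm. A picture is of the moment at which its call begins. There is no depth.
- finish_job(): hands the job in; it is judged then, once.
The state is a dict: "time_s": time; "joint_pos": joint angles; "qd": joint speeds; "joint_torque": joint torques, N m; "tool_pos": TCP position; "tool_rot": TCP orientation; "contact_force": force on the tool from outside, world axes, zero at the start; "ft_torque": the same for the moment, N m; "opening": opening from 0.0 (shut) to 1.0 (fully open); "grasp_force": force on a finger pad.
Only numpy, scipy, OpenCV 4.12 (cv2) and the standard library are available. Lean on these libraries where they do the work, as an engineer would, in place of code of your own. Each camera call takes 0.05 s, during which the arm holds its last target. There are 200 camera calls.

## Working session

There is one attempt and no reset: what is moved stays moved. The work goes in short steps, Python scripts to look and compute and a tool call to move; the robot and the scene stay as the last step left them, time stands still between calls to the robot, and variables do not carry over. Pictures are saved under pics/ and viewed, at most 14 in all, crops included, and the job is handed in when it is done.

Besides the shell and the picture viewer there is one more tool, called after "Request:" as a command line: name --argument value ..., lists and objects as JSON in quotes. move_arm: Moves the arm, as the interface text tells. Its arguments: {"type":"object","properties":{"moves":{"type":"array","items":{"type":"number"}},"newtons":{"type":"number"}},"required":["moves"]}

```bash
mkdir -p pics; cat > h.py <<'E'
import numpy as np, cv2, json
from bench import state, snapshot, finish_job, grip_point_offset
def ray(s,u,v):
    K=np.array(s["intrinsics"]);k1=s["k1"]
    xd=(u-K[0,2])/K[0,0];yd=(v-K[1,2])/K[1,1];x,y=xd,yd
    for _ in range(20):
        f=1+k1*(x*x+y*y);x,y=xd/f,yd/f
    return np.array(s["origin"]),np.array(s["orientation"])@np.array([x,-y,-1.])
def onz(s,u,v,z):
    o,d=ray(s,u,v);return o+d*(z-o[2])/d[2]
def proj(s,p):
    K=np.array(s["intrinsics"]);c=np.array(s["orientation"]).T@(np.array(p)-np.array(s["origin"]))
    x,y=c[0]/-c[2],-c[1]/-c[2];f=1+s["k1"]*(x*x+y*y)
    return K[0,0]*x*f+K[0,2],K[1,1]*y*f+K[1,2]
def save(s,n): cv2.imwrite("pics/"+n,cv2.cvtColor(s["image"],cv2.COLOR_RGB2BGR))
E
python3 - <<'E'
from h import *
for n in("top","scene"):
    s=snapshot(n);save(s,n+"0.png");print(n,s["origin"],np.round(s["orientation"],3).tolist(),s["k1"],np.array(s["intrinsics"]).tolist())
st=state();print(st["tool_pos"],np.round(st["tool_rot"],3).tolist(),grip_point_offset,st["opening"])
E
```

```text
top [0.40164263 0.01545931 1.08221344] [[0.013, 0.98, -0.197], [-1.0, 0.016, 0.012], [0.015, 0.197, 0.98]] -0.08567976320871118 [[465.84770636600956, 0.0, 313.27974180879943], [0.0, 465.84770636600956, 235.51515551555786], [0.0, 0.0, 1.0]]
scene [-0.05813701  0.86193263  0.80730421] [[-0.796, 0.338, -0.502], [-0.605, -0.467, 0.645], [-0.017, 0.817, 0.576]] 0.017918856949261215 [[502.96672986616846, 0.0, 327.3525412027718], [0.0, 502.96672986616846, 242.1616462380817], [0.0, 0.0, 1.0]]
[ 0.15561271 -0.65629178  0.23041989] [[0.973, 0.231, -0.0], [0.231, -0.973, 0.002], [-0.0, -0.002, -1.0]] 0.0187 1.000223984048321
```

View pics/top0.png

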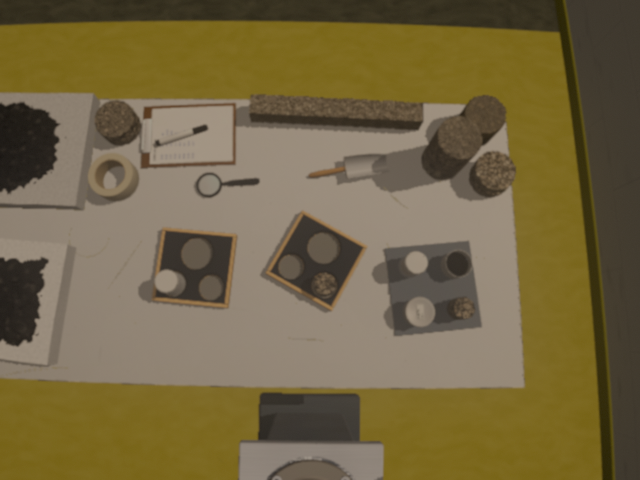

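View pics/scene0.png

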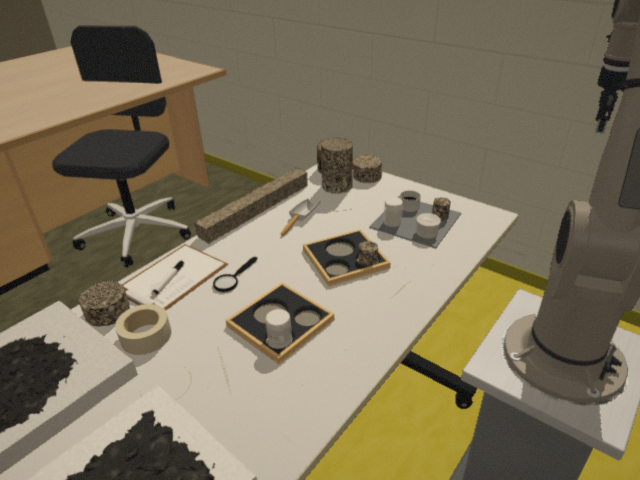

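The top view shows the mat at the right with a jar (415,262), the open tin (457,263), the lidded tin (420,312) and a core (462,308). The left tray holds a jar (168,282). The right tray holds a core (323,287). So the core goes to the left tray at (210,287) and the jar to the right tray at (290,266).

```bash
cat > m.py <<'E'
from h import *
def rect(s,z,x0,x1,y0,y1,mm=1.0):
    # orthographic image on plane z; col = y from y1 down to y0, row = x from x1 down to x0
    xs=np.arange(x1,x0,-mm/1000);ys=np.arange(y1,y0,-mm/1000)
    Y,X=np.meshgrid(ys,xs);K=np.array(s["intrinsics"])
    c=np.stack([X,Y,0*X+z],-1)-np.array(s["origin"]);c=c@np.array(s["orientation"])
    x=c[...,0]/-c[...,2];y=c[...,1]/c[...,2];f=1+s["k1"]*(x*x+y*y)
    return cv2.remap(s["image"],(K[0,0]*x*f+K[0,2]).astype(np.float32),(K[1,1]*y*f+K[1,2]).astype(np.float32),cv2.INTER_CUBIC)
E
python3 - <<'E'
from m import *
s=snapshot("top")
im=s["image"];hsv=cv2.cvtColor(im,cv2.COLOR_RGB2HSV)
print([hsv[r,c].tolist() for r,c in((231,200),(303,190),(240,290),(262,415),(312,420),(250,190),(290,440))])
W=cv2.inRange(hsv,(8,90,60),(22,255,255))
cs,_=cv2.findContours(W,cv2.RETR_EXTERNAL,2)
for c in cs:
    if cv2.contourArea(c)<3000 or cv2.boundingRect(c)[2]>150: continue
    p=np.array([onz(s,u,v,.0195)[:2]*1000 for u,v in c[:,0]],np.float32)
    print("tray",cv2.boundingRect(c),[np.round(q,1) for q in cv2.minAreaRect(p)],np.round(cv2.boxPoints(cv2.minAreaRect(p))).tolist())
r=rect(s,.0195,.38,.62,-.42,.38,1)
cv2.imwrite("pics/r0.png",r[...,::-1])
E
```

```text
[[17, 114, 154], [17, 123, 139], [16, 55, 60], [17, 51, 155], [16, 51, 154], [17, 67, 99], [15, 34, 90]]
tray (266, 211, 101, 100) [array([559.4,  -5.1]), array([175.8, 172.2]), np.float64(61.4)] [[442.0, -41.0], [593.0, -123.0], [677.0, 31.0], [526.0, 113.0]]
```

View pics/r0.png

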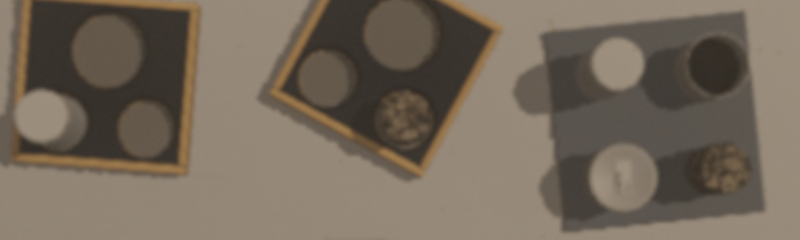

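```bash
python3 - <<'E'
from m import *
s=snapshot("top")
# trays, plane z=.0195
r=rect(s,.0195,.38,.70,-.42,.40,.5);h=cv2.cvtColor(r,cv2.COLOR_RGB2HSV)
W=cv2.inRange(h,(8,85,60),(22,255,255))
for a,b in((0,480),(480,920)):
    M=np.zeros_like(W);M[:,a:b]=W[:,a:b];M=cv2.morphologyEx(M,cv2.MORPH_OPEN,np.ones((5,5)))
    n,l,stt,_=cv2.connectedComponentsWithStats(M)
    m=np.isin(l,[i for i in range(1,n) if stt[i,4]>300])
    yx=np.argwhere(m);P=np.stack([700-yx[:,0]*.5,400-yx[:,1]*.5],1).astype(np.float32)
    R=cv2.minAreaRect(P);print("tray",np.round(R[0],1),np.round(R[1],1),round(R[2],2),np.round(cv2.boxPoints(R)).tolist())
# large/small well bright floor centres, plane z=.005
g=cv2.cvtColor(rect(s,.005,.38,.70,-.05,.40,.5),cv2.COLOR_RGB2GRAY)
c=cv2.HoughCircles(cv2.GaussianBlur(g,(7,7),0),cv2.HOUGH_GRADIENT,1,60,param1=60,param2=15,minRadius=50,maxRadius=85)
print("wells",[(round(700-v*.5),round(400-u*.5),R*.5) for u,v,R in c[0]])
# samples
for nm,z,R,u,v in(("jar",.077,25.5,415,262),("tin2",.045,31.5,457,263),("tin1",.049,33,420,312),("core",.057,25,462,308)):
    p=onz(s,u,v,z)[:2];H=.055
    q=rect(s,z,p[0]-H,p[0]+H,p[1]-H,p[1]+H,.5);g=cv2.GaussianBlur(cv2.cvtColor(q,cv2.COLOR_RGB2GRAY),(5,5),0)
    c=cv2.HoughCircles(g,cv2.HOUGH_GRADIENT,1,200,param1=60,param2=8,minRadius=int(2*R-5),maxRadius=int(2*R+5))[0][0]
    print(nm,np.round(p*1000),"->",round((p[0]+H)*1000-c[1]/2,1),round((p[1]+H)*1000-c[0]/2,1),c[2]/2)
    cv2.circle(q,(int(c[0]),int(c[1])),int(c[2]),(255,0,0),1);cv2.imwrite(f"/tmp/{nm}.png",q[...,::-1])
cv2.imwrite("pics/s1.png",np.hstack([cv2.resize(cv2.imread(f"/tmp/{n}.png"),(200,200)) for n in("jar","tin2","tin1","core")]))
E
```

```text
tray [537.6 275.3] [179.6 173.2] 85.57 [[444.0, 192.0], [617.0, 179.0], [631.0, 358.0], [458.0, 372.0]]
tray [559.5  -5.1] [176.9 173.4] 61.33 [[441.0, -41.0], [593.0, -124.0], [678.0, 31.0], [526.0, 114.0]]
wells [(507, 343, np.float32(26.35))]
jar [ 548. -221.] -> 547.7 -223.9 24.55Traceback (most recent call last):
  File "<stdin>", line 20, in <module>
TypeError: 'NoneType' object is not subscriptable
```

Tray poses are already good enough. I'll move clear and square the tool to the world axes, then read the remaining samples.

Request:
move_arm --moves '[50,-25,0,0,0,5,76,100,-50,0,0,0,10,76,150,-75,0,0,0,13.4,76,200,-100,0,0,0,13.4,76,225,-108,0,0,0,13.4,76,225,-108,0,0,0,13.4,76,225,-108,0,0,0,13.4,76]' --newtons 30

```text
time_s: 1.08
tool_pos: [0.3484, -0.5006, 0.2312]
tool_rot: [[1.0, -0.003, -0.001], [-0.003, -1.0, -0.0], [-0.001, 0.0, -1.0]]
contact_force: [-0.5, 0.1, -0.8]
opening: 0.888
grasp_force: 0.0
```

```bash
python3 - <<'E'
from m import *
s=snapshot("top");L=[]
for nm,z,R,u,v in(("jar",.077,25.5,415,262),("tin2",.045,31.5,457,263),("tin1",.049,33,420,312),("core",.057,25,462,308)):
    p=onz(s,u,v,z)[:2];H=.05
    q=rect(s,z,p[0]-H,p[0]+H,p[1]-H,p[1]+H,.5);g=cv2.GaussianBlur(cv2.cvtColor(q,cv2.COLOR_RGB2GRAY),(5,5),0)
    c=None
    for t in(40,25,15):
        c=cv2.HoughCircles(g,cv2.HOUGH_GRADIENT,2,200,param1=t,param2=5,minRadius=int(2*R-5),maxRadius=int(2*R+5))
        if c is not None: break
    c=c[0][0]
    print(nm,np.round(p*1000),"->",round((p[0]+H)*1000-c[1]/2,1),round((p[1]+H)*1000-c[0]/2,1),c[2]/2,t)
    cv2.circle(q,(int(c[0]),int(c[1])),int(2*R),(255,0,0),1);L.append(q)
cv2.imwrite("pics/s1.png",np.hstack(L)[...,::-1])
st=state();print(st["tool_pos"],np.round(st["tool_rot"],3).tolist(),st["opening"])
E
```

```text
jar [ 548. -221.] -> 549.4 -223.7 25.1 40
tin2 [ 551. -325.] -> 554.0 -329.0 30.1 40
tin1 [ 440. -236.] -> 441.9 -235.5 33.1 40
core [ 449. -329.] -> 425.9 -342.0 26.9 40Traceback (most recent call last):
  File "<stdin>", line 13, in <module>
    return _nx.concatenate(arrs, 1, dtype=dtype, casting=casting)
           ~~~~~~~~~~~~~~~^^^^^^^^^^^^^^^^^^^^^^^^^^^^^^^^^^^^^^^
ValueError: all the input array dimensions except for the concatenation axis must match exactly, but along dimension 0, the array at index 0 has size 201 and the array at index 2 has size 200
```

```bash
python3 - <<'E'
from m import *
s=snapshot("top");L=[]
for nm,z,R,x,y in(("jar",.077,25.5,549,-224),("tin2",.045,31.5,554,-329),("tin1",.049,33,442,-235.5),("core",.057,25,449,-329)):
    q=cv2.resize(rect(s,z,x/1000-.04999,x/1000+.04999,y/1000-.04999,y/1000+.04999,.5),(200,200))
    cv2.circle(q,(100,100),int(2*R),(255,0,0),1);L.append(q)
cv2.imwrite("pics/s2.png",np.hstack(L)[...,::-1])
E
```

```text
(no output)
```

View pics/s2.png

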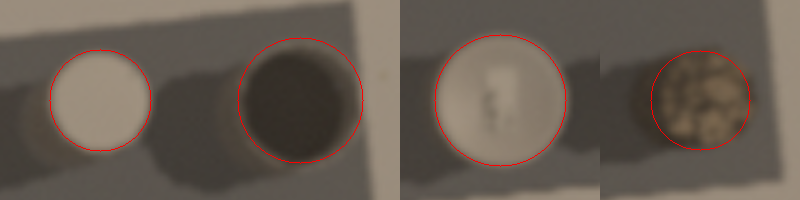

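Jar (549,-224), tin_1 (442,-235) and tin_2 (554,-329) fit their circles well, and the core is near (449,-330). I'll take the jar first.

Request:
move_arm --moves '[33,-46,10,0,0,0,66,67,-92,20,0,0,0,66,100,-138,30,0,0,0,66,133,-185,50,0,0,0,66,167,-231,70,0,0,0,66,200,-277,80,0,0,0,66,200,-277,80,0,0,0,66,200,-277,80,0,0,0,66,200,-277,80,0,0,0,66]'

```text
time_s: 2.3
tool_pos: [0.549, -0.2256, 0.1516]
tool_rot: [[1.0, -0.005, -0.0], [-0.005, -1.0, -0.001], [-0.0, 0.001, -1.0]]
contact_force: [0.6, -0.9, -0.6]
opening: 0.775
grasp_force: 0.0
```

```bash
python3 - <<'E'
from m import *
s=snapshot("scene");L=s["image"][170:270,340:500];cv2.imwrite("pics/c1.png",cv2.resize(L,(800,500),interpolation=3)[...,::-1])
E
```

```text
(no output)
```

View pics/c1.png

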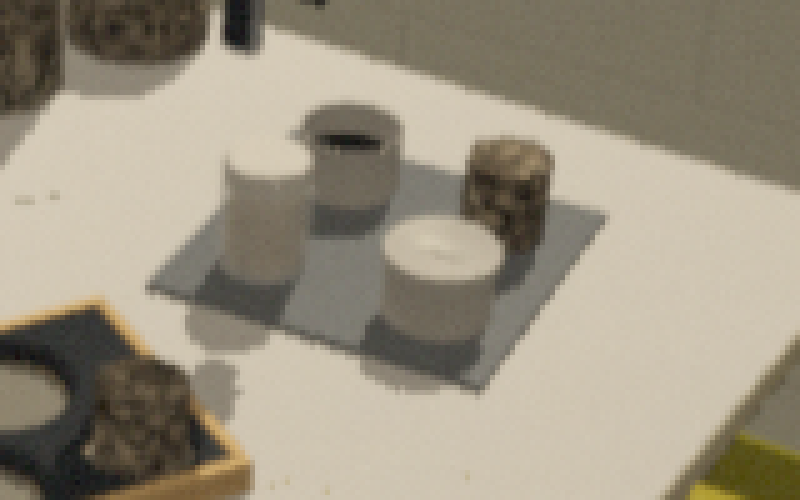

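The crop shows the fingers above the jar (tip near full-image 388,175), with nothing else under them. Next I descend and grip.

Request:
move_arm --moves '[0,-1,30,0,0,0,66,0,-1,60,0,0,0,66,0,-1,85,0,0,0,66,0,-1,105,0,0,0,66,0,-1,116,0,0,0,66,0,-1,116,0,0,0,66,0,-1,116,0,0,0,40,0,-1,116,0,0,0,40,0,-1,116,0,0,0,40,0,-1,116,0,0,0,40,0,-1,116,0,0,0,40]' --newtons 35

```text
time_s: 3.72
tool_pos: [0.551, -0.2225, 0.0364]
tool_rot: [[1.0, -0.001, 0.002], [-0.001, -1.0, -0.001], [0.002, 0.001, -1.0]]
contact_force: [0.9, -0.6, 6.0]
opening: 0.581
grasp_force: 37.0
```

Request:
move_arm --moves '[0,0,-20,0,0,0,40,0,0,-50,0,0,0,40,0,0,-80,0,0,0,40,0,0,-105,0,0,0,40,0,0,-115,0,0,0,40,0,0,-115,0,0,0,40]'

```text
time_s: 4.47
tool_pos: [0.5502, -0.222, 0.1509]
tool_rot: [[1.0, -0.001, 0.001], [-0.001, -1.0, -0.0], [0.001, 0.0, -1.0]]
contact_force: [0.3, 0.6, -1.7]
opening: 0.578
grasp_force: 36.9
```

Request:
move_arm --moves '[-1,-40,0,0,0,0,40,-3,-90,0,0,0,0,40,-4,-140,0,0,0,0,40,-5,-190,0,0,0,0,40,-6,-240,0,0,0,0,40,-7,-270,0,0,0,0,40,-7,-276,0,0,0,0,40,-7,-276,0,0,0,0,40,-7,-276,30,0,0,0,40,-7,-276,60,0,0,0,40,-7,-276,75,0,0,0,40,-7,-276,75,0,0,0,40]'

```text
time_s: 5.98
tool_pos: [0.5427, 0.0527, 0.0744]
tool_rot: [[1.0, -0.003, -0.002], [-0.003, -1.0, -0.001], [-0.002, 0.001, -1.0]]
contact_force: [0.9, 0.0, -0.8]
opening: 0.578
grasp_force: 36.9
```

```bash
python3 - <<'E'
from m import *
st=state();print(st["tool_pos"])
s=snapshot("scene");a=s["image"][190:310,260:420];t=snapshot("top")["image"][200:320,250:390]
cv2.imwrite("pics/c2.png",np.hstack([cv2.resize(a,(400,300),interpolation=3),cv2.resize(t,(350,300),interpolation=3)])[...,::-1])
E
```

```text
[0.54269474 0.05271091 0.07437123]
```

View pics/c2.png

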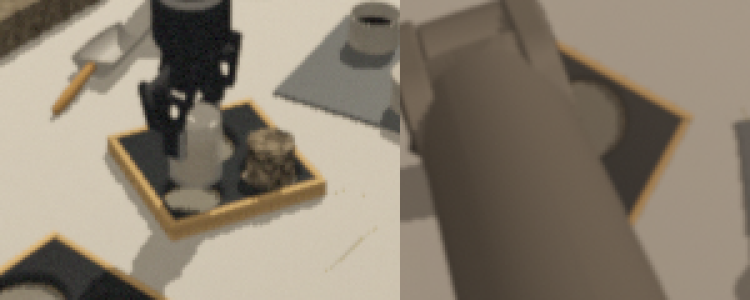

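The jar hangs over the small well and its floor is visible right under it. I lower it slowly.

Request:
move_arm --moves '[0,-1,10,0,0,0,40,0,-1,18,0,0,0,40,0,-1,24,0,0,0,40,0,-1,30,0,0,0,40,0,-1,35,0,0,0,40,0,-1,38,0,0,0,40,0,-1,38,0,0,0,40,0,-1,38,0,0,0,40]'

```text
time_s: 7.08
tool_pos: [0.5435, 0.055, 0.0375]
tool_rot: [[1.0, -0.001, 0.0], [-0.001, -1.0, 0.0], [0.0, -0.0, -1.0]]
contact_force: [-0.0, -0.9, -2.1]
opening: 0.575
grasp_force: 36.9
```

Request:
move_arm --moves '[0,0,1,0,0,0,40,0,0,2,0,0,0,40,0,0,2,0,0,0,40,0,0,2,0,0,0,62,0,0,2,0,0,0,62,0,0,2,0,0,0,62,0,0,2,0,0,0,62,0,0,-30,0,0,0,62,0,0,-70,0,0,0,62,0,0,-105,0,0,0,70,0,0,-115,0,0,0,76,0,0,-115,0,0,0,76]'

```text
time_s: 8.57
tool_pos: [0.5434, 0.0549, 0.1523]
tool_rot: [[1.0, -0.001, 0.001], [-0.001, -1.0, 0.0], [0.001, -0.0, -1.0]]
contact_force: [-0.2, -0.1, -0.9]
opening: 0.886
grasp_force: 0.0
```

Request:
move_arm --moves '[-12,50,0,0,0,0,66,-24,105,0,0,0,0,66,-38,160,0,0,0,0,66,-52,215,0,0,0,0,66,-65,270,0,0,0,0,66,-80,325,0,0,0,0,66,-92,375,0,0,0,0,66,-94,385,20,0,0,0,66,-94,385,40,0,0,0,66,-94,385,40,0,0,0,66,-94,385,40,0,0,0,66]'

```text
time_s: 9.95
tool_pos: [0.4489, -0.3295, 0.112]
tool_rot: [[1.0, -0.001, -0.001], [-0.001, -1.0, 0.001], [-0.001, -0.001, -1.0]]
contact_force: [-0.3, 0.4, 0.2]
opening: 0.766
grasp_force: 0.0
```

```bash
python3 - <<'E'
from m import *
s=snapshot("scene");a=s["image"][170:270,330:490];t=snapshot("top")
# jar lid in tray B, plane z=.077
q=rect(t,.077,.483,.603,-.006,.114,.5);g=cv2.GaussianBlur(cv2.cvtColor(q,cv2.COLOR_RGB2GRAY),(5,5),0)
c=cv2.HoughCircles(g,cv2.HOUGH_GRADIENT,2,200,param1=40,param2=5,minRadius=46,maxRadius=56)[0][0];print("jar",603-c[1]/2,114-c[0]/2,c[2]/2)
cv2.imwrite("pics/c3.png",np.hstack([cv2.resize(a,(480,300),interpolation=3),cv2.resize(q,(300,300))])[...,::-1])
E
```

```text
jar 541.5 55.5 25.2
```

View pics/c3.png

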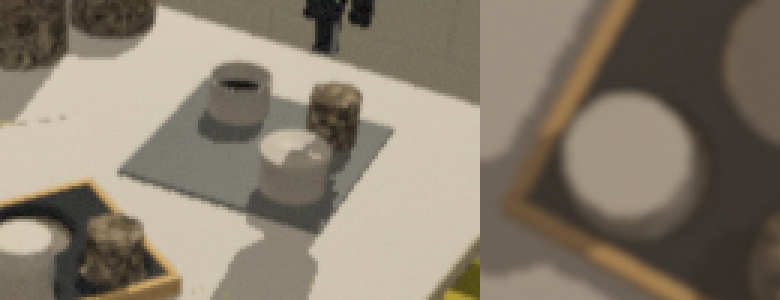

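The jar lid reads (541.5,55.5), so it is seated. The gripper is over the core, so I grip it next.

Request:
move_arm --moves '[0,0,25,0,0,0,66,0,0,50,0,0,0,66,0,0,70,0,0,0,66,0,0,82,0,0,0,66,0,0,82,0,0,0,66,0,0,82,0,0,0,66,0,0,82,0,0,0,40,0,0,82,0,0,0,40,0,0,82,0,0,0,40,0,0,82,0,0,0,40,0,0,82,0,0,0,40]'

```text
time_s: 11.42
tool_pos: [0.4498, -0.3311, 0.0317]
tool_rot: [[1.0, -0.002, 0.002], [-0.002, -1.0, -0.002], [0.002, 0.002, -1.0]]
contact_force: [-0.8, -1.5, 3.7]
opening: 0.575
grasp_force: 35.7
```

Request:
move_arm --moves '[0,0,-20,0,0,0,40,0,0,-50,0,0,0,40,0,0,-80,0,0,0,40,0,0,-105,0,0,0,40,0,0,-130,0,0,0,40,0,0,-130,0,0,0,40]'

```text
time_s: 12.18
tool_pos: [0.4499, -0.3305, 0.162]
tool_rot: [[1.0, -0.001, 0.003], [-0.001, -1.0, -0.002], [0.003, 0.002, -1.0]]
contact_force: [0.8, -0.4, -3.8]
opening: 0.574
grasp_force: 37.5
```

Request:
move_arm --moves '[3,-40,0,0,0,0,40,7,-95,0,0,0,0,40,11,-150,0,0,0,0,40,15,-205,0,0,0,0,40,19,-260,0,0,0,0,40,23,-315,0,0,0,0,40,27,-370,0,0,0,0,40,31,-425,0,0,0,0,40,35,-480,0,0,0,0,40,39,-535,0,0,0,0,40,41,-565,0,0,0,0,40,41,-565,0,0,0,0,40]'

```text
time_s: 13.68
tool_pos: [0.4892, 0.2381, 0.1589]
tool_rot: [[1.0, 0.004, -0.002], [0.004, -1.0, 0.001], [-0.002, -0.001, -1.0]]
contact_force: [-0.4, -0.9, -3.5]
opening: 0.575
grasp_force: 37.6
```

Request:
move_arm --moves '[0,0,30,0,0,0,40,0,0,60,0,0,0,40,0,0,85,0,0,0,40,0,0,95,0,0,0,40,0,0,95,0,0,0,40]'

```text
time_s: 14.3
tool_pos: [0.4901, 0.2341, 0.0646]
tool_rot: [[1.0, -0.002, -0.002], [-0.002, -1.0, -0.001], [-0.002, 0.001, -1.0]]
contact_force: [-0.7, 0.2, -2.8]
opening: 0.576
grasp_force: 37.7
```

```bash
python3 - <<'E'
from m import *
st=state();print(st["tool_pos"])
s=snapshot("scene");a=s["image"][240:370,200:360];t=snapshot("top")["image"][200:330,130:270]
cv2.imwrite("pics/c4.png",np.hstack([cv2.resize(a,(400,325),interpolation=3),cv2.resize(t,(350,325),interpolation=3)])[...,::-1])
E
```

```text
[0.49008965 0.23405171 0.06458374]
```

View pics/c4.png

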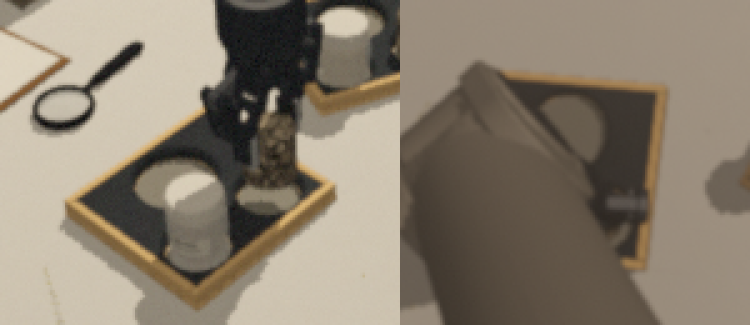

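The core hangs over the empty well, within a few mm of its centre. Lowering it.

Request:
move_arm --moves '[1,0,8,0,0,0,40,1,0,14,0,0,0,40,1,0,20,0,0,0,40,1,0,26,0,0,0,40,1,0,30,0,0,0,40,1,0,33,0,0,0,40,1,0,34,0,0,0,40,1,0,34,0,0,0,40]'

```text
time_s: 15.4
tool_pos: [0.4915, 0.235, 0.0317]
tool_rot: [[1.0, -0.001, 0.0], [-0.001, -1.0, -0.0], [0.0, 0.0, -1.0]]
contact_force: [-2.0, -1.6, 3.8]
opening: 0.569
grasp_force: 38.3
```

Request:
move_arm --moves '[0,0,0,0,0,0,62,0,0,0,0,0,0,62,0,0,0,0,0,0,62,0,0,0,0,0,0,62,0,0,-30,0,0,0,62,0,0,-70,0,0,0,62,0,0,-110,0,0,0,70,0,0,-130,0,0,0,78,0,0,-130,0,0,0,78]'

```text
time_s: 16.52
tool_pos: [0.4926, 0.2356, 0.1629]
tool_rot: [[1.0, -0.001, 0.003], [-0.001, -1.0, 0.002], [0.003, -0.002, -1.0]]
contact_force: [-0.8, -1.1, 0.4]
opening: 0.916
grasp_force: 0.0
```

Request:
move_arm --moves '[-3,50,0,0,0,0,78,-8,105,0,0,0,0,78,-14,160,0,0,0,0,78,-20,215,0,0,0,0,78,-26,270,0,0,0,0,78,-33,325,0,0,0,0,78,-40,380,0,0,0,0,78,-47,435,10,0,0,0,78,-50,471,30,0,0,0,78,-50,471,60,0,0,0,78,-50,471,60,0,0,0,78,-50,471,60,0,0,0,78]'

```text
time_s: 18.02
tool_pos: [0.4412, -0.2353, 0.1014]
tool_rot: [[1.0, -0.0, -0.0], [-0.0, -1.0, 0.0], [-0.0, -0.0, -1.0]]
contact_force: [-1.0, -0.5, 0.0]
opening: 0.912
grasp_force: 0.0
```

```bash
python3 - <<'E'
from m import *
s=snapshot("scene");a=s["image"][170:270,350:510];t=snapshot("top")
q=rect(t,.058,.421,.641,.165,.385,.5)
cv2.imwrite("pics/c5.png",np.hstack([cv2.resize(a,(480,300),interpolation=3),cv2.resize(q,(300,300))])[...,::-1])
E
```

```text
(no output)
```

View pics/c5.png

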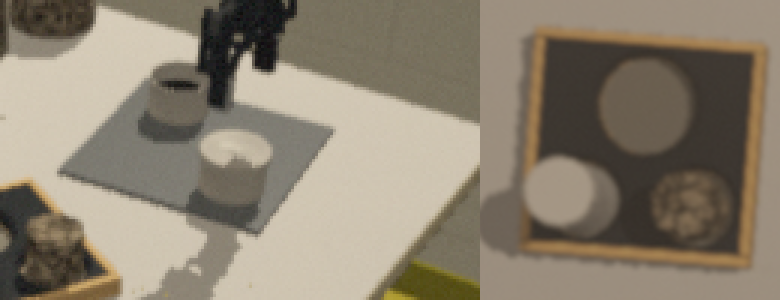

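The core is seated in its well (crop 690,205), and the gripper is over tin_1.

Request:
move_arm --moves '[1,0,25,0,0,0,78,1,0,50,0,0,0,78,1,0,68,0,0,0,78,1,0,77,0,0,0,78,1,0,77,0,0,0,78,1,0,77,0,0,0,78,1,0,77,0,0,0,55,1,0,77,0,0,0,55,1,0,77,0,0,0,55,1,0,77,0,0,0,55,1,0,77,0,0,0,55]'

```text
time_s: 19.5
tool_pos: [0.4427, -0.2364, 0.0256]
tool_rot: [[1.0, -0.001, 0.002], [-0.001, -1.0, -0.001], [0.002, 0.001, -1.0]]
contact_force: [-0.9, 0.0, 9.2]
opening: 0.744
grasp_force: 36.4
```

Request:
move_arm --moves '[0,0,-20,0,0,0,55,0,0,-50,0,0,0,55,0,0,-80,0,0,0,55,0,0,-105,0,0,0,55,0,0,-130,0,0,0,55,0,0,-130,0,0,0,55]'

```text
time_s: 20.25
tool_pos: [0.4432, -0.2365, 0.1561]
tool_rot: [[1.0, -0.001, 0.004], [-0.001, -1.0, -0.002], [0.004, 0.002, -1.0]]
contact_force: [0.2, 0.2, -1.8]
opening: 0.746
grasp_force: 39.3
```

Request:
move_arm --moves '[20,-30,0,0,0,0,55,50,-74,0,0,0,0,55,80,-119,0,0,0,0,55,110,-164,0,0,0,0,55,135,-200,0,0,0,0,55,145,-215,0,0,0,0,55,145,-215,30,0,0,0,55,145,-215,60,0,0,0,55,145,-215,85,0,0,0,55,145,-215,95,0,0,0,55,145,-215,95,0,0,0,55]'

```text
time_s: 21.62
tool_pos: [0.5865, -0.0216, 0.0586]
tool_rot: [[1.0, -0.002, -0.002], [-0.002, -1.0, -0.0], [-0.002, 0.0, -1.0]]
contact_force: [1.5, 1.0, -1.2]
opening: 0.746
grasp_force: 39.3
```

```bash
python3 - <<'E'
from m import *
st=state();print(st["tool_pos"],st["contact_force"])
s=snapshot("scene");a=s["image"][190:310,260:420];t=snapshot("top")["image"][200:320,250:390]
cv2.imwrite("pics/c6.png",np.hstack([cv2.resize(a,(400,300),interpolation=3),cv2.resize(t,(350,300),interpolation=3)])[...,::-1])
E
```

```text
[ 0.58652458 -0.02162622  0.05857124] [ 1.4963986   0.98330901 -1.1889344 ]
```

View pics/c6.png

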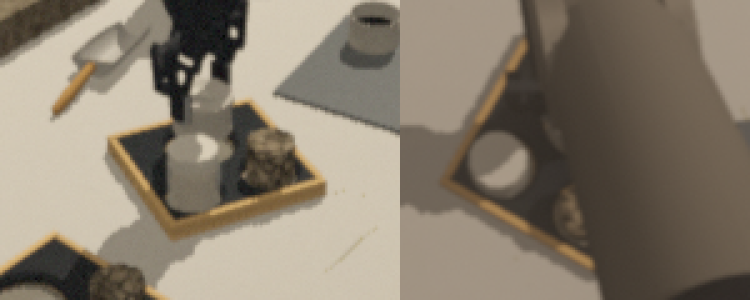

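The tin is over the large well and the fingers clear the jar and core. Lowering it.

Request:
move_arm --moves '[1,-1,8,0,0,0,55,1,-1,14,0,0,0,55,1,-1,20,0,0,0,55,1,-1,26,0,0,0,55,1,-1,30,0,0,0,55,1,-1,33,0,0,0,55,1,-1,33,0,0,0,55,1,-1,33,0,0,0,55]'

```text
time_s: 22.72
tool_pos: [0.5884, -0.0201, 0.0264]
tool_rot: [[1.0, -0.001, 0.0], [-0.001, -1.0, -0.0], [0.0, 0.0, -1.0]]
contact_force: [0.3, -1.0, -2.0]
opening: 0.748
grasp_force: 39.3
```

Request:
move_arm --moves '[0,0,1,0,0,0,55,0,0,2,0,0,0,55,0,0,2,0,0,0,55,0,0,2,0,0,0,78,0,0,2,0,0,0,78,0,0,2,0,0,0,78,0,0,2,0,0,0,78,0,0,2,0,0,0,78,0,0,-30,0,0,0,78,0,0,-70,0,0,0,78,0,0,-100,0,0,0,78,0,0,-100,0,0,0,78]'

```text
time_s: 24.22
tool_pos: [0.5901, -0.02, 0.1289]
tool_rot: [[1.0, -0.001, 0.005], [-0.001, -1.0, 0.0], [0.005, -0.0, -1.0]]
contact_force: [0.2, 0.3, -0.6]
opening: 0.911
grasp_force: 0.0
```

Request:
move_arm --moves '[-6,50,0,0,0,0,78,-12,105,0,0,0,0,78,-18,160,0,0,0,0,78,-24,215,0,0,0,0,78,-30,270,0,0,0,0,78,-35,308,10,0,0,0,78,-35,308,28,0,0,0,78,-35,308,28,0,0,0,78,-35,308,28,0,0,0,78]'

```text
time_s: 25.35
tool_pos: [0.5536, -0.326, 0.0981]
tool_rot: [[1.0, 0.002, -0.0], [0.002, -1.0, 0.001], [-0.0, -0.001, -1.0]]
contact_force: [0.7, 0.2, -0.3]
opening: 0.914
grasp_force: 0.0
```

```bash
python3 - <<'E'
from m import *
s=snapshot("scene");a=s["image"][160:260,330:490];t=snapshot("top")
q=rect(t,.049,.450,.670,-.115,.105,.5)
cv2.imwrite("pics/c7.png",np.hstack([cv2.resize(a,(480,300),interpolation=3),cv2.resize(q,(300,300))])[...,::-1])
E
```

```text
(no output)
```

View pics/c7.png

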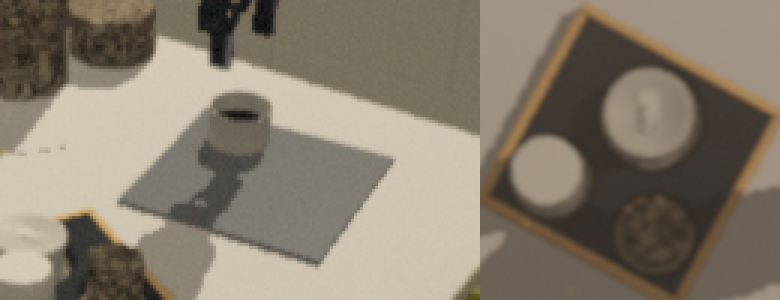

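Tin_1 is seated in tray B. Gripping tin_2 now.

Request:
move_arm --moves '[1,1,25,0,0,0,78,1,1,50,0,0,0,78,1,1,66,0,0,0,78,1,1,74,0,0,0,78,1,1,74,0,0,0,78,1,1,74,0,0,0,78,1,1,74,0,0,0,50,1,1,74,0,0,0,50,1,1,74,0,0,0,50,1,1,74,0,0,0,50,1,1,74,0,0,0,50]'

```text
time_s: 26.82
tool_pos: [0.5545, -0.3294, 0.0256]
tool_rot: [[1.0, -0.001, 0.001], [-0.001, -1.0, -0.001], [0.001, 0.001, -1.0]]
contact_force: [-2.0, 0.6, 6.6]
opening: 0.718
grasp_force: 37.8
```

Request:
move_arm --moves '[0,0,-20,0,0,0,50,0,0,-50,0,0,0,50,0,0,-80,0,0,0,50,0,0,-105,0,0,0,50,0,0,-125,0,0,0,50,0,0,-125,0,0,0,50]'

```text
time_s: 27.58
tool_pos: [0.555, -0.3296, 0.1516]
tool_rot: [[1.0, -0.001, 0.003], [-0.001, -1.0, -0.002], [0.003, 0.002, -1.0]]
contact_force: [-0.3, -0.5, -0.0]
opening: 0.713
grasp_force: 38.8
```

Request:
move_arm --moves '[1,-40,0,0,0,0,50,3,-95,0,0,0,0,50,4,-150,0,0,0,0,50,6,-205,0,0,0,0,50,7,-260,0,0,0,0,50,9,-315,0,0,0,0,50,10,-370,0,0,0,0,50,11,-425,0,0,0,0,50,13,-480,0,0,0,0,50,14,-535,0,0,0,0,50,15,-580,0,0,0,0,50,15,-602,0,0,0,0,50]'

```text
time_s: 29.08
tool_pos: [0.5682, 0.276, 0.1482]
tool_rot: [[1.0, 0.003, -0.002], [0.003, -1.0, 0.0], [-0.002, -0.0, -1.0]]
contact_force: [-0.1, -0.1, -1.9]
opening: 0.714
grasp_force: 38.8
```

Request:
move_arm --moves '[0,0,30,0,0,0,50,0,0,60,0,0,0,50,0,0,85,0,0,0,50,0,0,92,0,0,0,50,0,0,92,0,0,0,50]'

```text
time_s: 29.7
tool_pos: [0.5696, 0.2721, 0.057]
tool_rot: [[1.0, -0.002, -0.001], [-0.002, -1.0, -0.001], [-0.001, 0.001, -1.0]]
contact_force: [-0.8, 0.5, -0.7]
opening: 0.714
grasp_force: 38.8
```

```bash
python3 - <<'E'
from m import *
st=state();print(st["tool_pos"])
s=snapshot("scene");a=s["image"][240:370,200:360];t=snapshot("top")["image"][200:330,130:270]
cv2.imwrite("pics/c8.png",np.hstack([cv2.resize(a,(400,325),interpolation=3),cv2.resize(t,(350,325),interpolation=3)])[...,::-1])
E
```

```text
[0.56962918 0.27207173 0.05701491]
```

View pics/c8.png

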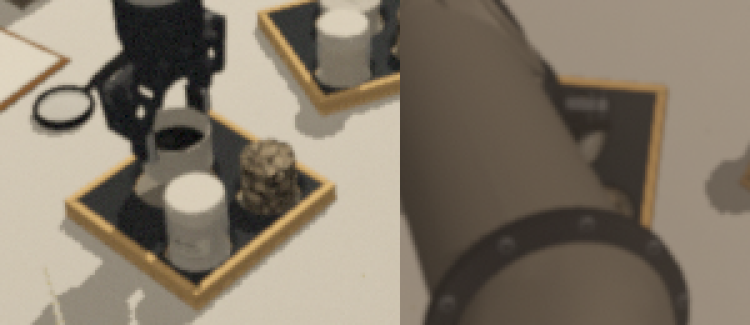

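The tin is over the large well of tray A and the finger is clear of the jar. Lowering and releasing.

Request:
move_arm --moves '[0,0,8,0,0,0,50,0,0,14,0,0,0,50,0,0,20,0,0,0,50,0,0,26,0,0,0,50,0,0,30,0,0,0,50,0,0,33,0,0,0,50,0,0,34,0,0,0,50,0,0,34,0,0,0,50]'

```text
time_s: 30.8
tool_pos: [0.5694, 0.2729, 0.0255]
tool_rot: [[1.0, -0.001, -0.0], [-0.001, -1.0, -0.001], [-0.0, 0.001, -1.0]]
contact_force: [-7.3, -4.1, 18.0]
opening: 0.716
grasp_force: 40.5
```

Request:
move_arm --moves '[0,0,-1,0,0,0,50,0,0,-1,0,0,0,50,0,0,-1,0,0,0,78,0,0,-1,0,0,0,78,0,0,-1,0,0,0,78,0,0,-1,0,0,0,78,0,0,-1,0,0,0,78,0,0,-40,0,0,0,78,0,0,-80,0,0,0,78,0,0,-120,0,0,0,78,0,0,-120,0,0,0,78]'

```text
time_s: 32.17
tool_pos: [0.5717, 0.2742, 0.1471]
tool_rot: [[1.0, -0.001, 0.006], [-0.001, -1.0, 0.003], [0.006, -0.003, -1.0]]
contact_force: [1.2, 0.1, -0.9]
opening: 0.915
grasp_force: 0.0
```

Request:
move_arm --moves '[0,50,0,0,0,0,78,0,100,0,0,0,0,78,0,150,0,0,0,0,78,0,200,0,0,0,0,78,0,250,0,0,0,0,78,0,300,0,0,0,0,78,0,350,0,0,0,0,78,0,400,0,0,0,0,78,0,450,0,0,0,0,78,0,500,0,0,0,0,78,0,500,0,0,0,0,78]'

```text
time_s: 33.55
tool_pos: [0.5671, -0.2329, 0.1421]
tool_rot: [[1.0, -0.009, -0.002], [-0.009, -1.0, -0.002], [-0.002, 0.002, -1.0]]
contact_force: [0.5, -0.6, -0.6]
opening: 0.914
grasp_force: 0.0
```

```bash
python3 - <<'E'
from m import *
t=snapshot("top");q=rect(t,.049,.44,.67,-.12,.40,.7);s=snapshot("scene")["image"][215:365,215:415]
cv2.imwrite("pics/c9.png",np.vstack([cv2.resize(q,(743,329)),cv2.copyMakeBorder(cv2.resize(s,(350,262)),0,0,0,393,0)])[...,::-1])
E
```

```text
(no output)
```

View pics/c9.png

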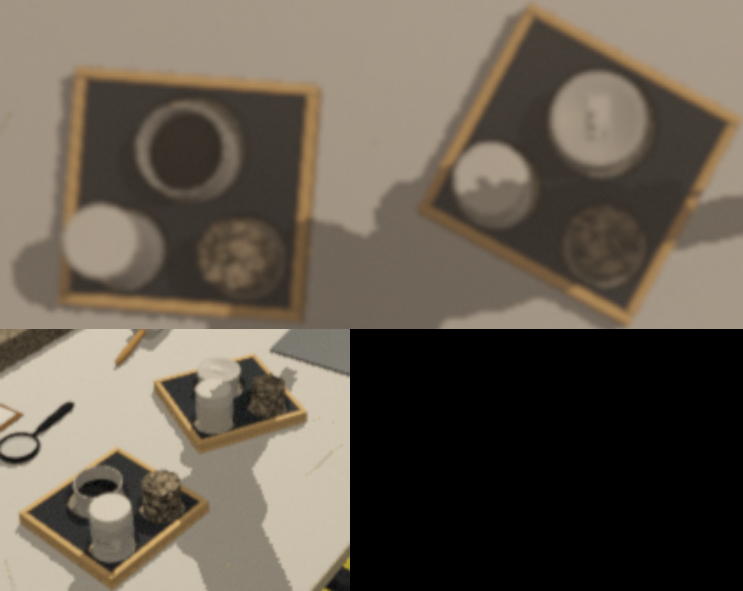

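Both trays look complete. The 18 N contact at tin_2 needs a check, so I'll overlay the predicted seated rim in both views.

```bash
python3 - <<'E'
from m import *
t=snapshot("top");s=snapshot("scene")
q=rect(t,.045,.517,.617,.223,.323,.25);g=cv2.GaussianBlur(cv2.cvtColor(q,cv2.COLOR_RGB2GRAY),(9,9),0)
c=cv2.HoughCircles(g,cv2.HOUGH_GRADIENT,2,400,param1=30,param2=5,minRadius=120,maxRadius=132)[0][0]
x,y=.617-c[1]/4000,.323-c[0]/4000;print(x,y,c[2]/4)
out=[]
for v,(u0,v0,w,h) in((t,(160,220,75,75)),(s,(240,285,75,75))):
    k=5;im=cv2.resize(v["image"][v0:v0+h,u0:u0+w],None,fx=k,fy=k,interpolation=cv2.INTER_CUBIC)
    for z,R,col in((.045,.0315,(255,0,0)),(.005,.0315,(0,255,0)),(.018,.042,(0,160,255))):
        cx,cy=(x,y) if R<.04 else (.5705,.2728)
        P=np.array([proj(v,(cx+R*np.cos(a),cy+R*np.sin(a),z)) for a in np.linspace(0,6.28,60)])
        P=((P-[u0,v0]+.5)*k).astype(int);cv2.polylines(im,[P],True,col,1)
    out.append(im)
cv2.imwrite("pics/d1.png",np.hstack(out)[...,::-1])
E
```

```text
0.56575 0.27675003 30.35
```

View pics/d1.png

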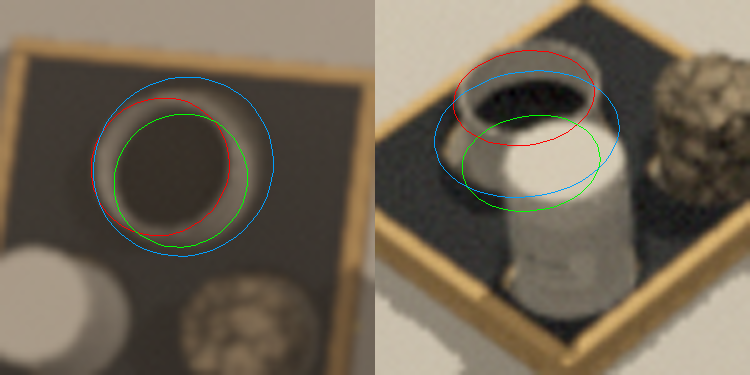

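The top fit may have locked onto the inner rim edge. I'll check the rim height by triangulation, with the jar lid (z=77 mm) and core as reference, using brightness profiles.

```bash
python3 - <<'E'
from m import *
t=snapshot("top");s=snapshot("scene")
def tri(a,b):
    o1,d1=ray(t,*a);o2,d2=ray(s,*b);d1/=np.linalg.norm(d1);d2/=np.linalg.norm(d2)
    k=np.linalg.lstsq(np.stack([d1,-d2],1),o2-o1,rcond=None)[0];p,q=o1+k[0]*d1,o2+k[1]*d2
    return np.round((p+q)/2*1000,1),round(np.linalg.norm(p-q)*1000,1)
print("rim by eye",tri((191.9,253.3),(270.1,302.5)))
gt=cv2.cvtColor(t["image"],cv2.COLOR_RGB2GRAY).astype(int);gs=cv2.cvtColor(s["image"],cv2.COLOR_RGB2GRAY).astype(int)
def lid(g,x0,x1,y0,y1,th):
    m=(g[y0:y1,x0:x1]>th).astype(np.uint8);cs,_=cv2.findContours(m,0,2);c=max(cs,key=cv2.contourArea)
    return cv2.minEnclosingCircle(c)[0][0]+x0,cv2.boundingRect(c),(cv2.moments(c)["m10"]/cv2.moments(c)["m00"]+x0,cv2.moments(c)["m01"]/cv2.moments(c)["m00"]+y0)
for th in(140,150,160):
    try: print(th,lid(gt,150,195,262,305,th),lid(gs,262,296,304,332,th))
    except Exception as e: print(th,e)
print("top row 253",gt[253,172:220]);print("top col 192",gt[233:275,192])
print("scn row 302",gs[302,250:300]);print("scn col 270",gs[285:322,270]);print("scn col 262",gs[285:322,262])
print("jar lid scn col 278",gs[300:340,278]); print("jar row 316",gs[316,260:300]); print("jar top row 281",gt[281,150:195]);print("jar top col 168",gt[265:300,168])
E
```

```text
rim by eye (array([564.2, 275. ,  48.8]), np.float64(0.4))
140 (165.92105293273926, (5, 9, 22, 21), (165.6726636681659, 280.5352323838081)) (277.5, (4, 5, 24, 17), (277.30011655011657, 316.8793706293706))
150 (165.6651372909546, (6, 9, 21, 20), (165.72458830210107, 280.4792731402612)) (277.5, (4, 5, 24, 17), (277.2913625304136, 316.78406326034064))
160 max() iterable argument is empty
top row 253 [ 58  56  54  53  53  54  66  93 110 111  95  69  51  48  50  50  49  49
  49  48  49  49  48  48  49  49  49  49  48  48  47  46  50  70  96 108
 112 111  96  76  63  56  55  56  56  56  57  56]
top col 192 [ 92  64  57  56  57  81 102  93  76  64  54  49  50  50  51  51  50  49
  50  49  49  50  48  48  49  47  48  49  48  49  47  52  69  81  77  66
  56  53  54  55  55  55]
scn row 302 [192 191 184 176 164 136 113 133 110  97  93  97  96  87  78  56  37  27
  21  23  23  19  18  16  22  18  18  29  31  57  80  95 106 118 140  74
  51  52  54  50  49  55  51  49  52  61  91 105 106  94]
scn col 270 [196 197 195 196 192 184 167 134 101 106 104 106 106 108 102  89  43  23
  27  17  26  29  3
[... 242 characters left out ...]
8 [101  77  31  18  19   1  17  37  96 163 199 200 202 201 202 202 203 201
 202 202 202 202 202 201 186 147 131 119 118 120 115 109 105 104 104 105
 105 107 104 106]
jar row 316 [101 102 103 103 103 120 165 199 201 201 202 201 201 201 201 201 201 202
 203 201 202 203 202 200 201 202 203 202 197 165  84  55  51  40  40  63
  82  64  67  68]
jar top row 281 [105 104 104 110 124 142 154 156 156 157 157 157 157 157 157 157 157 157
 157 157 157 157 157 157 156 156 150 136 121 112 110 112 113 112 104  83
  61  53  54  54  54  51  51  49  49]
jar top col 168 [ 57  57  57  69 101 134 153 157 158 157 157 157 157 157 157 157 157 157
 157 157 156 157 157 156 156 150 132 107  88  77  68  61  75 103 127]
```

```bash
python3 - <<'E'
from m import *
t=snapshot("top");s=snapshot("scene")
def tri(a,b):
    o1,d1=ray(t,*a);o2,d2=ray(s,*b);d1/=np.linalg.norm(d1);d2/=np.linalg.norm(d2)
    k=np.linalg.lstsq(np.stack([d1,-d2],1),o2-o1,rcond=None)[0];p,q=o1+k[0]*d1,o2+k[1]*d2
    return np.round((p+q)/2*1000,1),round(np.linalg.norm(p-q)*1000,1)
print("jarA",tri((165.7,280.5),(277.3,316.8)))
def blob(v,x0,x1,y0,y1,th):
    g=cv2.cvtColor(v["image"],cv2.COLOR_RGB2GRAY);m=(g[y0:y1,x0:x1]>th).astype(np.uint8);cs,_=cv2.findContours(m,0,2);c=max(cs,key=cv2.contourArea);M=cv2.moments(c);return M["m10"]/M["m00"]+x0,M["m01"]/M["m00"]+y0
def pr(p): return np.round(proj(t,p),1),np.round(proj(s,p),1)
# expected rim extents, seated & level, tin centred at candidates
for c in((570.5,272.8),(566,277),(568,275),(573,270)):
    P=[(c[0]/1e3+.0315*np.cos(a),c[1]/1e3+.0315*np.sin(a),.045) for a in np.linspace(0,6.28,90)]
    for n,v in(("top",t),("scn",s)):
        Q=np.array([proj(v,p) for p in P]);print(c,n,"u",np.round([Q[:,0].min(),Q[:,0].max()],1),"v",np.round([Q[:,1].min(),Q[:,1].max()],1))
E
```

```text
jarA (array([498.8, 321.3,  77.6]), np.float64(0.3))
(570.5, 272.8) top u [179.6 207.3] v [237.1 264.6]
(570.5, 272.8) scn u [254.9 282.9] v [292.9 311.8]
(566, 277) top u [177.6 205.3] v [239.  266.5]
(566, 277) scn u [255.  283.2] v [294.7 313.7]
(568, 275) top u [178.5 206.2] v [238.2 265.7]
(568, 275) scn u [255.  283.1] v [293.9 312.8]
(573, 270) top u [180.9 208.6] v [236.  263.5]
(573, 270) scn u [254.9 282.9] v [291.9 310.6]
```

Tin_2's rim edges match a level, seated tin at about (569,274) to within 1.5 px. It was also released at the same tool height it was gripped at (25.5 mm, same 5 mm floor), so it is down. The arm is clear of everything, so I hand in.

```bash
python3 -c "
from bench import *
print(finish_job())"
```

```text
the job is handed in; nothing more can be done
None
```

I placed all four mat samples and handed the job in, so each tray now holds one core, one jar and one tin; no verdict came back, and tin_2 is the one I'm least sure is fully down, since it met 18 N on lowering and its measured rim height was only good to a few mm.

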